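Post the order tag in the returns box

TASK

The order is served: take the wooden order tag out of its rack and post it, wide end first, through the narrow slot in the steel plate on top of the clear returns box, feeling for the slot and pushing gently past the spring flap behind it until the tag drops inside. Do not force the tag or press hard on the box, and leave the nut chopper, mug and ramekins where they stand.

Things in the scene. Friction and masses are not known exactly. Their poses are not given: they have to be found in the camera images.
- tag_mid (a point): Centre (half-way up) of the loose order tag: a flat beech paddle, about 35 g, 8 mm thick (its x), 105 mm tall (its z). Lower part a board 60 mm wide (y), 45 mm tall, with square shoulders; upper part a central tab 22 mm wide, 60 mm tall, round top. This point is 7.5 mm above the shoulders. At first it stands in the rack, tab up; grip the tab's upper 28 mm across the thickness.
- tag_foot (a point): Middle of the tag's lower (wide) edge, which goes first into the slot; 52.5 mm below tag_mid, same axes.
- rack: Fixed wooden block 60 mm (x) by 96 mm (y) by 30 mm high, origin in the middle of its underside. One groove, 10.5 mm (x) by 66 mm (y), 20 mm deep, open above, holds the tag, whose thin direction lies along the rack's x.
- box: Fixed returns box with clear 5 mm walls, 130 mm (x) by 150 mm (y), inner floor at 5 mm; beech lid 136 by 156 mm, its top at 111 mm. Origin in the middle of its underside, z up. Rigid: contact forces above 40 N count as forcing.
- box_top (a point): Point on the box's own axis at the top face of the steel plate on the lid (115 mm above the counter), axes as the box. The fixed plate is 70 (x) by 104 (y) by 4 mm, flat, no chamfer. Its slot is 10.4 mm wide (x), 65 mm long (y), parallel to y and centred in y, but the plate is screwed on off-centre: the slot's middle lies somewhere from -8 to 8 mm along x from here, not measured; see or feel for it.
- box_flap (a point): Point on the box's axis 21 mm below box_top. A sprung flap (two tongues under the slot's ends, none under its middle 34 mm) closes the slot from 5 mm below the plate's top. The tag pushes it down with some 4 to 12 N; let go early, the tag leans and stays held. When its shoulders are below this point (26 mm below the plate to be sure) it drops in if let go.
- chopper_mid (a point): hand-crank nut chopper, dark cast-iron hopper and crank on a squat glass jar, 92 mm across and 175 mm high (crank sticks out 100 mm to its +y), standing loose; the point is on its axis half-way up. Bystander, to be left alone.
- mug_mid (a point): speckled blue enamel mug, 80 mm across, 85 mm high, handle to its +y, standing loose; the point is on its axis half-way up. Bystander, to be left alone.
- ramekin_a_mid (a point): cream ceramic ramekin, 84 mm across, 45 mm high, standing loose; the point is on its axis half-way up. Bystander, to be left alone.
- ramekin_b_mid (a point): second cream ramekin, same size, standing loose; the point is on its axis half-way up. Bystander, to be left alone.
Things that resemble listed ones, but are neither listed nor needed, are in the scene too. There is more than one size of the part that bears tag_mid; the job needs the smallest. Of the things that look like the rack, the larger one is meant.

How it is judged:
By the outcome, as a careful person would: the job done as asked, in the order asked, and still so for the second after the job is handed in, with the robot touching nothing.
It also fails if it takes over 72 s, if anything falls off the work surface, if the arm or the gripper's body presses on something with over 40 N, if the wrist force passes 120 N, or if a joint passes its speed limit or range.

ROBOT

A 6-joint arm with a two-finger parallel gripper is mounted at the origin on the work surface. World frame = base frame: x ahead of the robot, y to its left, z up, the work surface at z = 0. Lengths are in m, angles in rad, forces in N, time in s.
With the tool pointing down it reaches from about 0.3 to 0.75 m from the base axis. Payload 8.5 kg.
Tool frame: the origin (TCP) lies on the front face of the gripper's body, between the roots of the fingers; the fingertips stand 64 mm ahead of it and the grasp point (between the pads) lies 45 mm ahead of it; z points along the fingers, y is the line along which they close (so a half turn about z gives the same grasp; the last joint's range is limited). The gripper opens to 88 mm and grips with 3 to 60 N. Pads are 18 mm wide; open, the fingers measure 123 mm over their backs; the gripper's body (75 mm by 187 mm) begins 45 mm behind the grasp point.
Start: joints at [1.053, 0.381, 1.297, -0, 1.464, -0.215], TCP at [0.164, 0.525, 0.303] pointing down, gripper open.
Joint ranges: [-3.11, 3.11], [-0.89, 2.33], [0.22, 2.48], [-1.42, 4.56], [0.17, 2.85], [-2.88, 2.88]. Speed limits (rad/s): [2.39, 2.39, 3.14, 3.14, 3.14, 3.14].

INTERFACE

Orientations are given as a unit quaternion [x, y, z, w].
In Python, from station import bot gives the robot as it stands.
- The arm moves only by the shell command python3 -m crank 'ROWS'. ROWS is JSON, a list of rows, each an object of numbers: "rx", "ry", "rz": the turn, a rotation vector about the tool's x, y, z in degrees; "tx", "ty", "tz": the shift along the tool's x, y, z in mm; "claw": the gripper command: -1 is shut, 1 is fully open, values between are in proportion. In form: [{"rx": .., "ry": .., "rz": .., "tx": .., "ty": .., "tz": .., "claw": ..}, ...]. A call has 1 to 20 rows; each row is the pose to reach, as a shift and turn from the pose commanded when the call began, along the tool's axes at that moment; what a row does not reach only later rows make up. A row lasts 1/10 s, in which the tool goes at most 50 mm and 8.59 degrees, less where a joint would pass 70% of its speed; a pose out of reach is approached as far as the arm can. A call with a gripper value outside its range is refused whole. The fingers move at their own pace and stop on an object; the grip force is fixed at half the most. Time passes only in rows, so rows that repeat a pose let the fingers close. It gives the time, the measured TCP pose, the force, the opening and the grip force at its end, in the units of the state.
- bot.get_obs(): the state, without advancing time (a new reading comes with each control period).
- bot.get_image(name): name is "scene" or "side" or "wrist"; returns the picture (480x640x3 uint8, blue, green, red); there is no depth.
- bot.camera_params(name): a dict with "fx", "fy", "cx", "cy" (pixels), "pose" (4x4, takes a point from camera to world coordinates); the wrist camera has in their place "hand_eye" (4x4, takes a point from camera to tool coordinates, whose origin is the TCP and whose axes are the flange's). Camera axes: x right, y up, looking along -z (the intrinsics and any distortion apply to the point x, -y, -z); pixel columns grow to the right and rows downward; lengths in m; the calibration is good to about 2 mm. A picture is of the moment at which its call begins: read the wrist's pose just before it. camera_params takes no time and is no camera call.
- bot.hand_in(): hands the job in; it is judged then, once.
Trained networks look in the newest picture that a camera, given by its name, has taken for a name from the list of things; names that differ only in an ending like _2 or _b are one class to them, and where a whole thing is asked for, a point or a joint stands for the part that bears it (a point fixed in the world has none). Each returns a list of dicts, best first, with "p" (0 to 1); they miss things now and then, are a little off and sometimes report something else, mostly with a low value. They report only what shows in the picture. A call takes as long as a camera call. They do not tell look-alikes from the thing itself.
- bot.outline_of(camera, thing): "pixels" (480x640 bool, what is visible of it) and "extent" ([left, top, right, bottom] in pixels, round what is visible of it).
- bot.pinpoint(camera, thing): "centre" ([column, row] in pixels: a listed point, or the origin of a listed thing).
The state is a dict: "t": time; "joints": joint angles; "dq": joint speeds; "tau": joint torques, N m; "tcp_pos": TCP position; "ee_rot": TCP orientation; "force": force on the tool from outside, world axes, zero at the start; "ft_torque": the same for the moment, N m; "gripper_width": finger opening in m; "finger_force": force on a finger pad.
Only numpy, scipy, OpenCV 4.12 (cv2) and the standard library are available. Lean on these libraries where they do the work, as an engineer would, in place of code of your own. Each camera call takes 0.05 s, during which the arm holds its last target. There are 200 camera calls.

## Working session

There is one attempt and no reset: what is moved stays moved. The work goes in short steps, Python scripts to look and compute and a shell command to move; the robot and the scene stay as the last step left them, time stands still between calls to the robot, and variables do not carry over. Pictures are saved under pics/ and viewed, at most 10 in all, crops included, and the job is handed in when it is done.

```bash
mkdir -p pics; ls; python3 - <<'E'
from station import bot
import cv2
o=bot.get_obs();print({k:o[k] for k in('t','tcp_pos','ee_rot','gripper_width','force')})
for c in('scene','side'):
    cv2.imwrite(f'pics/{c}0.png',bot.get_image(c))
    p=bot.camera_params(c);print(c,p)
    for n in('tag_mid','tag_foot','rack','box','box_top','chopper_mid','mug_mid','ramekin_a_mid'):
        print(n,[(round(d['p'],2),[round(float(v)) for v in d['centre']]) for d in bot.pinpoint(c,n)])
print(bot.camera_params('wrist'))
E
```

```text
pics
{'t': 0.0, 'tcp_pos': array([0.16392906, 0.52480705, 0.3021298 ]), 'ee_rot': array([ 1.50822333e-01,  9.88560610e-01, -6.89443470e-04, -2.61334121e-04]), 'gripper_width': 0.08801669879420698, 'force': array([-0.04274655, -0.27702232, -0.87225883])}
scene {'fx': 478.40853880480853, 'fy': 478.40853880480853, 'cx': 312.90294938579774, 'cy': 246.60855643313988, 'pose': array([[-0.68174837, -0.63955155,  0.35523651,  0.94281643],
       [ 0.73155662, -0.591552  ,  0.33895596,  0.42318017],
       [-0.00663894,  0.4909583 ,  0.87115778,  0.98590595],
       [ 0.        ,  0.        ,  0.        ,  1.        ]])}
tag_mid [(0.97, [387, 324]), (0.97, [472, 282]), (0.56, [404, 279]), (0.21, [287, 344])]
tag_foot [(0.91, [463, 296]), (0.83, [401, 288]), (0.6, [379, 336]), (0.58, [246, 182])]
rack [(0.87, [403, 292]), (0.59, [379, 240]), (0.23, [401, 288])]
box [(0.6, [246, 179])]
box_top [(0.94, [242, 151])]
chopper_mid [(0.73, [288, 344]), (0.57, [229, 286])]
mug_mid [(0.71, [336, 186])]
ramekin_a_mid [(0.98, [289, 343]), (0.36, [404, 280])]
side {'fx': 466.5373256617352, 'fy': 466.537325
[... 465 characters left out ...]
[249, 248]), (0.58, [279, 202])]
box [(0.68, [331, 418])]
box_top [(0.58, [331, 383])]
chopper_mid [(0.72, [446, 247]), (0.52, [331, 390])]
mug_mid [(0.78, [233, 309])]
ramekin_a_mid [(0.83, [406, 212]), (0.57, [332, 418]), (0.3, [468, 353])]
{'fx': 416.51271331472066, 'fy': 416.51271331472066, 'cx': 317.16782208636727, 'cy': 238.3759078242404, 'hand_eye': array([[ 1.93041786e-03,  9.49658520e-01,  3.13280974e-01,
         8.26889543e-02],
       [ 9.99997940e-01, -2.02974456e-03, -9.09621466e-06,
        -6.24747953e-04],
       [ 6.27242056e-04,  3.13280347e-01, -9.49660482e-01,
        -8.19595363e-02],
       [ 0.00000000e+00,  0.00000000e+00,  0.00000000e+00,
         1.00000000e+00]])}
```

View pics/scene0.png

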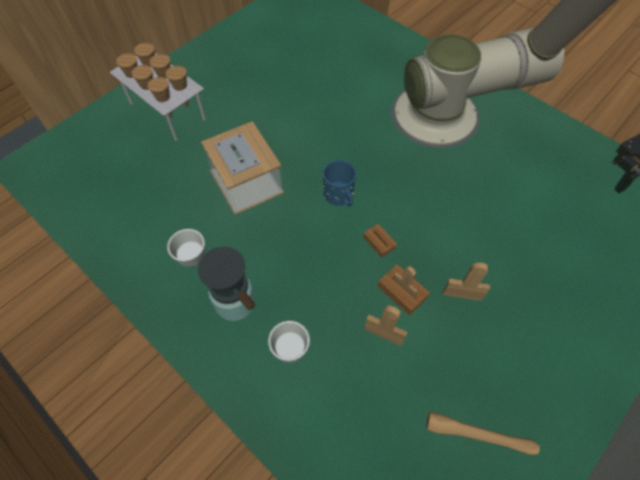

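View pics/side0.png

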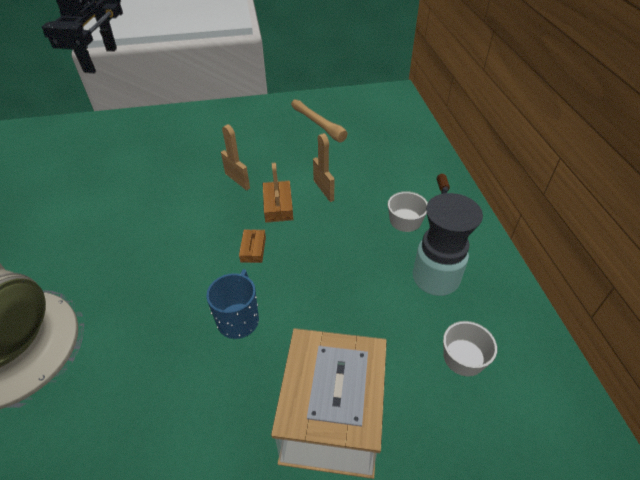

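The scene view shows three tags: two standing free, at (387,324) and (472,282), and one in the larger rack at (404,279), which is visibly the smallest. The large rack is at (403,292), and a smaller empty one is at (379,240). The steel plate with its slot is at (240,153). I choose the racked tag, then triangulate and check with a crop.

```bash
cat > h.py <<'E'
import numpy as np, cv2
from station import bot
from scipy.spatial.transform import Rotation as R
def cam(n):
    p=bot.camera_params(n)
    if 'pose' in p: T=np.array(p['pose'])
    else:
        o=bot.get_obs();T=np.eye(4);T[:3,:3]=R.from_quat(o['ee_rot']).as_matrix();T[:3,3]=o['tcp_pos'];T=T@np.array(p['hand_eye'])
    return p,T
def ray(n,px,c=None):
    p,T=c or cam(n)
    d=np.array([(px[0]-p['cx'])/p['fx'],-(px[1]-p['cy'])/p['fy'],-1.])
    d=T[:3,:3]@d;return T[:3,3],d/np.linalg.norm(d)
def tri(rays):
    A=np.zeros((3,3));b=np.zeros(3)
    for o,d in rays:
        P=np.eye(3)-np.outer(d,d);A+=P;b+=P@o
    x=np.linalg.solve(A,b)
    return x,[np.linalg.norm(np.cross(x-o,d)) for o,d in rays]
def plane(n,px,z,c=None):
    o,d=ray(n,px,c);return o+d*(z-o[2])/d[2]
def proj(n,X,c=None):
    p,T=c or cam(n);q=T[:3,:3].T@(np.array(X)-T[:3,3]);return np.array([p['cx']-p['fx']*q[0]/q[2],p['cy']+p['fy']*q[1]/q[2]])
E
python3 - <<'E'
from h import *
np.set_printoptions(precision=4,suppress=True)
for n,a,b in [('tag_mid',(404,279),(275,186)),('tag_foot',(401,288),(276,200)),('rack',(403,292),(279,202)),('box_top',(242,151),(331,383)),('box',(246,179),(331,418)),('chop',(229,286),(446,247)),('mug',(336,186),(233,309)),('ramA',(289,343),(406,212)),('ramB',(187,248),(468,353)),('big1',(387,324),(321,164)),('big2',(472,282),(234,154))]:
    print(n,*tri([ray('scene',a),ray('side',b)]))
bot.get_image('scene');bot.get_image('side')
for c in('scene','side'):
    for n in ('rack','box'):
        for d in bot.outline_of(c,n): print(c,n,d['p'],d['extent'],cv2.minAreaRect(cv2.findNonZero(d['pixels'].astype('uint8'))))
a=cv2.imread('pics/scene0.png')[250:350,350:500];b=cv2.imread('pics/side0.png')[325:455,265:400]
a=cv2.resize(a,(600,400),interpolation=2);b=cv2.resize(b,(0,0),fx=4,fy=4,interpolation=2)
cv2.imwrite('pics/c1.png',a);cv2.imwrite('pics/c2.png',b)
E
```

```text
tag_mid [0.491  0.2601 0.06  ] [np.float64(0.00020653997265385253), np.float64(0.00020653997265371765)]
tag_foot [0.4912 0.2617 0.0182] [np.float64(0.0015413636532405524), np.float64(0.001541363653240546)]
rack [0.4945 0.2682 0.0077] [np.float64(0.0018728453107245981), np.float64(0.0018728453107246428)]
box_top [ 0.5138 -0.2168  0.1136] [np.float64(0.0027590056826088385), np.float64(0.0027590056826087045)]
box [ 0.515  -0.2206  0.0045] [np.float64(0.0015899569544174826), np.float64(0.0015899569544175127)]
chop [0.7648 0.0086 0.0874] [np.float64(0.003020812526575466), np.float64(0.003020812526575399)]
mug [ 0.3882 -0.0206  0.0358] [np.float64(0.003511958072839159), np.float64(0.003511958072839038)]
ramA [0.7524 0.1687 0.0239] [np.float64(0.00045157685530446704), np.float64(0.00045157685530447327)]
ramB [ 0.7516 -0.1641  0.022 ] [np.float64(0.001616705956301027), np.float64(0.001616705956300815)]
big1 [0.5978 0.2989 0.0718] [np.float64(0.0017200683117316977), np.float64(0.0017200683117319607)]
big2 [0.4105 0.3704 0.0748] [np.float64(0.0028697690671651305), np.float64(0.0028697690671650
[... 324 characters left out ...]
23.0, 280.6, 215.2] ((243.7049102783203, 166.01123046875), (80.89781951904297, 67.40975952148438), 66.57130432128906)
scene box 0.74 [390.8, 266.5, 416.0, 297.0] ((408.75006103515625, 279.7500305175781), (27.577163696289062, 21.21320343017578), 45.0)
scene box 0.53 [167.0, 226.5, 202.5, 265.5] ((185.0, 247.0), (36.0, 36.0), 90.0)
side rack 0.92 [238.8, 233.9, 266.9, 262.9] ((252.0, 246.0), (32.0, 26.0), 90.0)
side rack 0.56 [262.4, 178.3, 292.4, 223.4] ((277.1954345703125, 201.23605346679688), (39.542110443115234, 28.285079956054688), 85.91438293457031)
side box 0.55 [271.8, 330.8, 385.4, 480.0] ((331.2099609375, 402.0299987792969), (110.16724395751953, 139.4414520263672), 8.130102157592773)
```

View pics/c1.png

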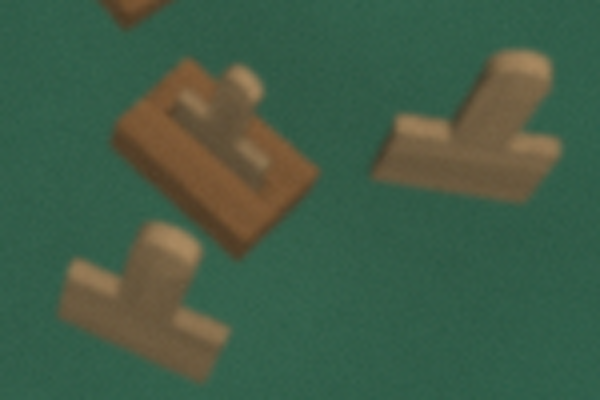

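View pics/c2.png

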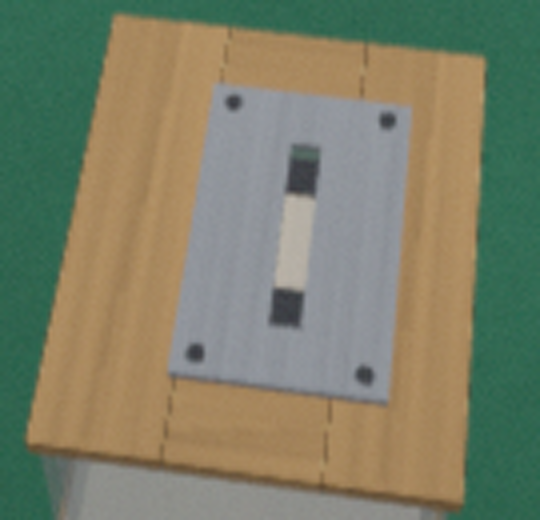

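Crop 1 confirms that the racked tag at about (236,110) is smaller than the two free ones. Crop 2 shows the slot centred at about (295,236), with its ends at (305,146) and (284,327). The plate lies a little to the right of the lid's middle.

```bash
python3 - <<'E'
from h import *
np.set_printoptions(precision=4,suppress=True)
f=lambda x,y,ox,oy,s=4:((x+.5)/s-.5+ox,(y+.5)/s-.5+oy)
def yaw(a,b): d=(b-a)[:2];return np.degrees(np.arctan2(d[1],d[0])),np.linalg.norm(d)
S=lambda x,y,z:plane('side',f(x,y,265,325),z)
a,b=S(305,146,.115),S(284,327,.115);print('slot',(a+b)/2,yaw(b,a))
P=[S(*q,.115) for q in[(217,85),(412,105),(388,403),(168,375)]];print('plate',np.mean(P,0),yaw(P[3],P[0]),yaw(P[2],P[1]),yaw(P[0],P[1]),yaw(P[3],P[2]))
P=[S(*q,.111) for q in[(115,15),(485,58),(463,508),(28,445)]];print('lid',np.mean(P,0),yaw(P[3],P[0]),yaw(P[2],P[1]),yaw(P[0],P[1]),yaw(P[3],P[2]))
C=lambda x,y,z:plane('scene',f(x,y,350,250),z)
P=[C(*q,.03) for q in[(188,60),(318,172),(240,245),(115,135)]];print('rack',np.mean(P,0),yaw(P[0],P[1]),yaw(P[3],P[2]),yaw(P[3],P[0]),yaw(P[2],P[1]))
# slot in scene, white patch
g=bot.get_image('scene');cv2.imwrite('pics/s2.png',cv2.resize(g[115:195,190:290],None,fx=6,fy=6,interpolation=2))
o=bot.get_obs();print(R.from_quat(o['ee_rot']).as_matrix())
E
```

```text
slot [ 0.5257 -0.2206  0.115 ] (np.float64(72.0491933807562), np.float64(0.06456231289531095))
plate [ 0.5263 -0.2208  0.115 ] (np.float64(71.35153494672656), np.float64(0.1043830671125784)) (np.float64(71.74313123707282), np.float64(0.10511616378065658)) (np.float64(-17.16821610413951), np.float64(0.06889347332438453)) (np.float64(-17.78480850287908), np.float64(0.06959681543327705))
lid [ 0.5186 -0.2189  0.111 ] (np.float64(72.06307153767618), np.float64(0.15624059586361716)) (np.float64(71.88935239464948), np.float64(0.15684983288970225)) (np.float64(-18.23184723846931), np.float64(0.13520501141840455)) (np.float64(-18.491657831591763), np.float64(0.13473397170989496))
rack [0.4941 0.2663 0.03  ] (np.float64(86.285098698104), np.float64(0.09423080096056387)) (np.float64(86.86735252083285), np.float64(0.08964859581765093)) (np.float64(179.33792667209997), np.float64(0.06375373779070351)) (np.float64(175.19731421960265), np.float64(0.062763557689809))
[[-0.9545  0.2982 -0.    ]
 [ 0.2982  0.9545 -0.    ]
 [ 0.     -0.     -1.    ]]
```

View pics/s2.png

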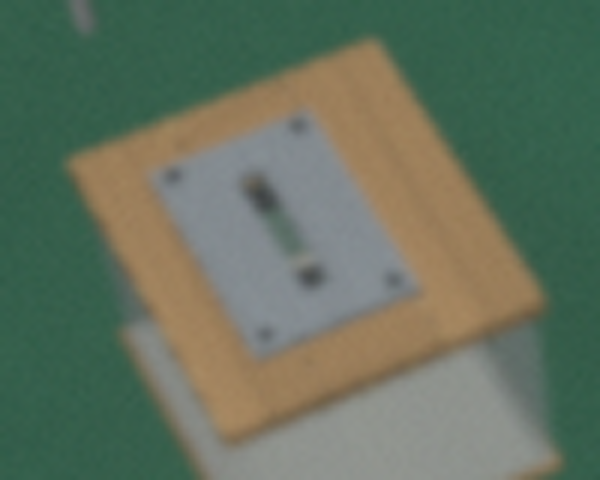

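The second view agrees, with the slot centre at about (283,230) in that crop. Now I move above the rack, fingers across the tag's thickness.

```bash
python3 -m crank '[{"tx":-391,"ty":-155,"rz":76},{"tx":-391,"ty":-155,"rz":76},{"tx":-391,"ty":-155,"rz":76},{"tx":-391,"ty":-155,"rz":76},{"tx":-391,"ty":-155,"rz":76},{"tx":-391,"ty":-155,"rz":76},{"tx":-391,"ty":-155,"rz":76},{"tx":-391,"ty":-155,"rz":76},{"tx":-391,"ty":-155,"rz":76},{"tx":-391,"ty":-155,"rz":76},{"tx":-391,"ty":-155,"rz":76},{"tx":-391,"ty":-155,"rz":76}]'
python3 - <<'E'
from h import *
np.set_printoptions(precision=4,suppress=True)
f=lambda x,y:((x+.5)/6-.5+190,(y+.5)/6-.5+115)
S=lambda x,y,z:plane('scene',f(x,y),z)
P=[S(*q,.115) for q in[(308,110),(420,293),(258,355),(150,175)]];print('plate',np.mean(P,0))
print('slot',S(283,230,.115))
P=[S(*q,.111) for q in[(378,40),(547,305),(232,440),(70,160)]];print('lid',np.mean(P,0))
c=cam('wrist');g=bot.get_image('wrist');cv2.imwrite('pics/w1.png',g)
for n in('tag_mid','tag_foot','rack'):
    print(n,[(round(d['p'],2),np.round(d['centre'])) for d in bot.pinpoint('wrist',n)])
print(proj('wrist',[.491,.26,.06],c),proj('wrist',[.491,.26,.115],c),R.from_quat(bot.get_obs()['ee_rot']).as_matrix())
E
```

```text
plate [ 0.5246 -0.2191  0.115 ]
slot [ 0.5243 -0.2196  0.115 ]
lid [ 0.5165 -0.2153  0.111 ]
tag_mid []
tag_foot [(0.95, array([249., 430.]))]
rack []
[175.3831 555.635 ] [157.0411 614.3352] [[-0.9545  0.2982 -0.    ]
 [ 0.2982  0.9545  0.    ]
 [ 0.      0.     -1.    ]]$[0]: bad value
```

View pics/w1.png

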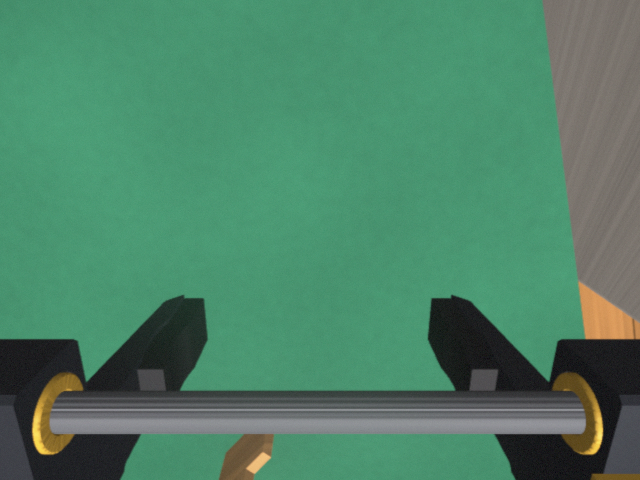

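The call was refused because each row needs all seven keys, and the wrist picture only shows the fingers at (190,340) and (445,340) over the counter. I'll send full rows.

```bash
python3 -m crank '[{"rx":0,"ry":0,"rz":76,"tx":-391,"ty":-155,"tz":0,"claw":1},{"rx":0,"ry":0,"rz":76,"tx":-391,"ty":-155,"tz":0,"claw":1},{"rx":0,"ry":0,"rz":76,"tx":-391,"ty":-155,"tz":0,"claw":1},{"rx":0,"ry":0,"rz":76,"tx":-391,"ty":-155,"tz":0,"claw":1},{"rx":0,"ry":0,"rz":76,"tx":-391,"ty":-155,"tz":0,"claw":1},{"rx":0,"ry":0,"rz":76,"tx":-391,"ty":-155,"tz":0,"claw":1},{"rx":0,"ry":0,"rz":76,"tx":-391,"ty":-155,"tz":0,"claw":1},{"rx":0,"ry":0,"rz":76,"tx":-391,"ty":-155,"tz":0,"claw":1},{"rx":0,"ry":0,"rz":76,"tx":-391,"ty":-155,"tz":0,"claw":1},{"rx":0,"ry":0,"rz":76,"tx":-391,"ty":-155,"tz":0,"claw":1},{"rx":0,"ry":0,"rz":76,"tx":-391,"ty":-155,"tz":0,"claw":1},{"rx":0,"ry":0,"rz":76,"tx":-391,"ty":-155,"tz":0,"claw":1}]'
python3 - <<'E'
from h import *
np.set_printoptions(precision=4,suppress=True)
c=cam('wrist');g=bot.get_image('wrist');cv2.imwrite('pics/w2.png',g)
for n in('tag_mid','tag_foot','rack'):
    print(n,[(round(d['p'],2),np.round(d['centre'])) for d in bot.pinpoint('wrist',n)])
print(proj('wrist',[.491,.26,.06],c),proj('wrist',[.491,.26,.115],c),R.from_quat(bot.get_obs()['ee_rot']).as_matrix())
E
```

```text
t: 2.65
tcp_pos: [0.49, 0.2613, 0.3029]
ee_rot: [0.726, 0.687, -0.0, -0.0]
force: [-0.3, -0.2, 0.1]
gripper_width: 0.088
finger_force: 0.0
tag_mid [(0.95, array([194.,  70.])), (0.91, array([316., 204.])), (0.59, array([457., 157.]))]
tag_foot [(0.84, array([438., 146.])), (0.67, array([215.,  76.]))]
rack [(0.97, array([321., 187.])), (0.73, array([264., 305.]))]
[319.92  209.008] [320.4331 229.0216] [[ 0.0563  0.9984  0.0002]
 [ 0.9984 -0.0563  0.0001]
 [ 0.0001  0.0002 -1.    ]]
```

View pics/w2.png

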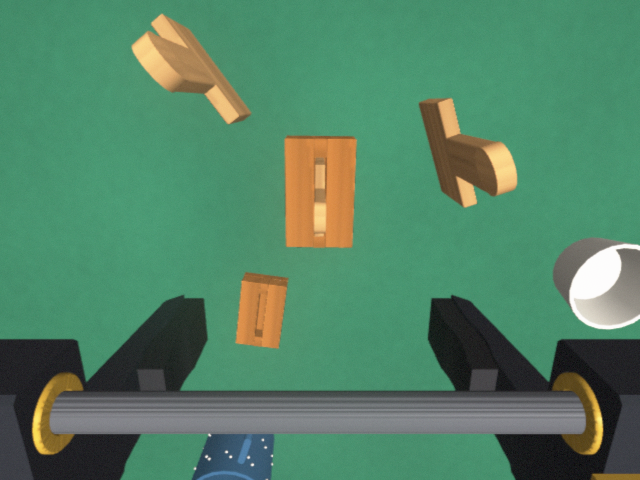

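The wrist view is clear. The racked tag's tab top is at about (320,224) and its far shoulder at (320,173), the rack edges run (286,140)–(287,246) and (356,140)–(354,246), and the bigger tags stand at both sides. Next I compute the rack and tag pose.

```bash
python3 - <<'E'
from h import *
np.set_printoptions(precision=4,suppress=True)
c=cam('wrist');g=cv2.imread('pics/w2.png')
def yaw(a,b): d=(b-a)[:2];return np.degrees(np.arctan2(d[1],d[0])),np.linalg.norm(d)
# edges by gradient per row in red channel
r=cv2.GaussianBlur(g,(3,3),0)[:,:,2].astype(float)
gx=np.diff(r,axis=1)
rows=np.arange(150,240,3)
L=np.array([(275+np.argmax(gx[y,275:298])+.5,y) for y in rows]);Rr=np.array([(342+np.argmin(gx[y,342:366])+.5,y) for y in rows])
for n,E in(('L',L),('R',Rr)):
    k=np.polyfit(E[:,1],E[:,0],1);k=np.polyfit(E[(m:=abs(np.polyval(k,E[:,1])-E[:,0])<1.5),1],E[m,0],1)
    a=plane('wrist',(np.polyval(k,145),145),.03,c);b=plane('wrist',(np.polyval(k,240),240),.03,c);print(n,m.sum(),a,b,yaw(b,a))
# tab top width edges
hsv=cv2.cvtColor(g,cv2.COLOR_BGR2HSV)
for y in range(160,244,6): print(y,g[y,308:334,2])
print(plane('wrist',(320,225),.113,c),plane('wrist',(320,173),.055,c))
E
```

```text
L 30 [0.4643 0.3088 0.03  ] [0.459  0.2252 0.03  ] (np.float64(86.37121960083543), np.float64(0.08369495892118975))
R 30 [0.5241 0.3055 0.03  ] [0.5186 0.222  0.03  ] (np.float64(86.18539483029113), np.float64(0.08370339454155967))
160 [202 208 213 213 211 201 175 170 153 156 156 153 152 154 155 160 178 172
 162 213 222 221 221 220 219 216]
166 [201 207 209 211 210 197 175 203 224 228 225 224 224 228 231 236 228 181
 161 209 220 222 220 222 220 216]
172 [200 197 198 204 208 198 176 197 225 225 226 224 222 230 234 237 225 157
 159 213 219 221 221 221 219 218]
178 [202 198 203 202 209 197 176 206 225 225 224 223 225 230 234 237 225 166
 168 217 222 223 221 221 219 218]
184 [202 201 200 206 213 207 192 209 224 226 221 221 225 228 234 240 230 168
 172 218 223 221 223 221 220 218]
190 [203 200 201 199 210 209 173 154 161 163 163 167 164 169 167 173 169 156
 183 219 223 223 222 221 218 218]
196 [205 200 196 198 203 203 177 151 162 163 167 167 171 166 170 175 167 170
 198 221 223 223 223 219 220 219]
202 [207 201 203 199 203 202 190 198 202 203 202 197 197 191 190 189 193 194
 206 222 221 223 222 220 219 218]
208 [202 200 199 200 205 217 236 249 249 250 250 250 250 249 250 250 250 245
 230 222 222 223 221 221 219 214]
214 [205 201 200 203 204 223 238 246 247 246 247 247 247 247 247 247 247 242
 230 220 222 223 222 221 218 217]
220 [205 203 199 199 204 223 242 249 249 249 250 250 249 249 249 249 250 244
 225 221 223 221 220 219 220 217]
226 [205 205 200 202 198 204 232 242 243 243 244 244 244 243 244 245 243 237
 222 224 223 221 222 219 217 219]
232 [205 202 202 202 199 191 182 180 180 184 185 186 189 188 186 186 182 197
 218 220 222 219 220 219 219 217]
238 [204 202 200 201 199 198 208 212 211 211 210 209 211 213 211 209 203 197
 217 222 222 220 220 217 218 215]
[0.4912 0.2621 0.113 ] [0.493  0.2879 0.055 ]
```

```bash
python3 -m crank '[{"rx":0,"ry":0,"rz":0.5,"tx":4,"ty":1.3,"tz":40,"claw":1},{"rx":0,"ry":0,"rz":0.5,"tx":4,"ty":1.3,"tz":80,"claw":1},{"rx":0,"ry":0,"rz":0.5,"tx":4,"ty":1.3,"tz":115,"claw":1},{"rx":0,"ry":0,"rz":0.5,"tx":4,"ty":1.3,"tz":135,"claw":1},{"rx":0,"ry":0,"rz":0.5,"tx":4,"ty":1.3,"tz":152,"claw":1},{"rx":0,"ry":0,"rz":0.5,"tx":4,"ty":1.3,"tz":152,"claw":1},{"rx":0,"ry":0,"rz":0.5,"tx":4,"ty":1.3,"tz":152,"claw":1}]'
python3 -m crank '[{"rx":0,"ry":0,"rz":0,"tx":0,"ty":0,"tz":0,"claw":-1},{"rx":0,"ry":0,"rz":0,"tx":0,"ty":0,"tz":0,"claw":-1},{"rx":0,"ry":0,"rz":0,"tx":0,"ty":0,"tz":0,"claw":-1},{"rx":0,"ry":0,"rz":0,"tx":0,"ty":0,"tz":0,"claw":-1},{"rx":0,"ry":0,"rz":0,"tx":0,"ty":0,"tz":0,"claw":-1},{"rx":0,"ry":0,"rz":0,"tx":0,"ty":0,"tz":0,"claw":-1},{"rx":0,"ry":0,"rz":0,"tx":0,"ty":0,"tz":0,"claw":-1},{"rx":0,"ry":0,"rz":0,"tx":0,"ty":0,"tz":0,"claw":-1},{"rx":0,"ry":0,"rz":0,"tx":0,"ty":0,"tz":0,"claw":-1},{"rx":0,"ry":0,"rz":0,"tx":0,"ty":0,"tz":0,"claw":-1}]'
```

```text
t: 3.55
tcp_pos: [0.4926, 0.2647, 0.1513]
ee_rot: [0.73, 0.683, 0.0, 0.0]
force: [0.7, 0.7, 0.5]
gripper_width: 0.0878
finger_force: 0.0
t: 4.55
tcp_pos: [0.4925, 0.2644, 0.1507]
ee_rot: [0.73, 0.683, -0.0, -0.0]
force: [-0.8, 0.1, 0.4]
gripper_width: 0.0105
finger_force: 0.0
```

```bash
python3 -m crank '[{"rx":0,"ry":0,"rz":0,"tx":0,"ty":0,"tz":0,"claw":-1},{"rx":0,"ry":0,"rz":0,"tx":0,"ty":0,"tz":0,"claw":-1},{"rx":0,"ry":0,"rz":0,"tx":0,"ty":0,"tz":0,"claw":-1}]'
```

```text
t: 4.85
tcp_pos: [0.4925, 0.2643, 0.1507]
ee_rot: [0.73, 0.683, -0.0, -0.0]
force: [-0.1, 0.4, 0.9]
gripper_width: 0.0078
finger_force: 30.0
```

```bash
python3 -m crank '[{"rx":0,"ry":0,"rz":0,"tx":0,"ty":0,"tz":-10,"claw":-1},{"rx":0,"ry":0,"rz":0,"tx":0,"ty":0,"tz":-22,"claw":-1},{"rx":0,"ry":0,"rz":0,"tx":0,"ty":0,"tz":-40,"claw":-1},{"rx":0,"ry":0,"rz":0,"tx":0,"ty":0,"tz":-70,"claw":-1},{"rx":0,"ry":0,"rz":0,"tx":0,"ty":0,"tz":-105,"claw":-1},{"rx":0,"ry":0,"rz":0,"tx":0,"ty":0,"tz":-140,"claw":-1},{"rx":0,"ry":0,"rz":0,"tx":0,"ty":0,"tz":-150,"claw":-1},{"rx":0,"ry":0,"rz":0,"tx":0,"ty":0,"tz":-150,"claw":-1},{"rx":0,"ry":0,"rz":0,"tx":0,"ty":0,"tz":-150,"claw":-1}]'
python3 - <<'E'
from h import *
np.set_printoptions(precision=4,suppress=True)
o=bot.get_obs();print(o['tcp_pos'],o['gripper_width'],o['force'])
T=np.eye(4);T[:3,:3]=R.from_quat(o['ee_rot']).as_matrix();T[:3,3]=o['tcp_pos']
ims=[]
res={}
for c in('scene','side','wrist'):
    g=bot.get_image(c);q=proj(c,o['tcp_pos']+[0,0,-.09]).astype(int)
    for n in('tag_mid','tag_foot'):
        ds=bot.pinpoint(c,n);print(c,n,[(round(d['p'],2),np.round(d['centre'],1)) for d in ds],proj(c,o['tcp_pos']+[0,0,-.0885 if n=='tag_mid' else -.141]))
    s=max(q[1]-75,0),max(q[0]-65,0)
    ims.append(cv2.resize(g[min(s[0],330):,s[1]:][:150,:130],(260,300)))
cv2.imwrite('pics/h.png',np.hstack(ims))
E
```

```text
t: 5.75
tcp_pos: [0.4921, 0.2642, 0.2996]
ee_rot: [0.73, 0.683, -0.001, -0.0]
force: [0.9, 0.1, -0.8]
gripper_width: 0.0076
finger_force: 30.0
[0.4921 0.2642 0.2996] 0.007578174784143884 [ 0.9281  0.1171 -0.7656]
scene tag_mid [(0.97, array([388.3, 321.1])), (0.77, array([471.9, 280.8])), (0.62, array([416.7, 245.8])), (0.51, array([237.6, 155.7]))] [418.4318 245.5841]
scene tag_foot [(0.92, array([458.9, 294.7])), (0.73, array([382.4, 330.3]))] [413.4465 258.8272]
side tag_mid [(0.95, array([233. , 152.1])), (0.79, array([269. , 123.5])), (0.63, array([318.7, 164. ]))] [268.9551 122.7132]
side tag_foot [(0.88, array([320.7, 190.4])), (0.68, array([268.7, 145.2])), (0.62, array([237.6, 180.8])), (0.49, array([270.1, 120.6])), (0.29, array([404.5, 210.9]))] [271.3788 145.9602]
wrist tag_mid [(0.98, array([460. , 158.5])), (0.76, array([317. , 289.9])), (0.68, array([185.5,  76.6]))] [318.9916 290.4767]
wrist tag_foot [(0.96, array([437. , 145.8])), (0.69, array([211.2,  78.3]))] [318.6189 250.6731]
```

View pics/h.png

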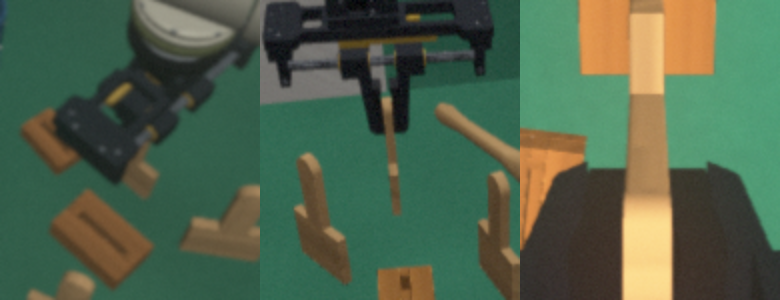

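The tag is held upright and has left the rack, which now shows empty. In the wrist crop the far shoulder's end is at crop row 13 and its columns are 628–664. Next I work out the in-hand offset and the move to the slot.

```bash
python3 - <<'E'
from h import *
np.set_printoptions(precision=4,suppress=True)
p=bot.camera_params('wrist');c=(p,np.array(p['hand_eye']))
pr=lambda X:proj('wrist',X,c)
g=bot.get_image('wrist')
print('rows red col317',[(y,int(g[y,317,2])) for y in range(212,262,2)])
for y in(228,238,250,262): print(y,g[y,302:334,2])
for off in(-4,-2,0,2,4): print(off,pr([.030+off/1e3,0,.0955]),pr([.030+off/1e3,0,.1405]),pr([.011+off/1e3,0,.0955]))
for z in(.05,.0955,.14): print(z,pr([.011,-.004,z]),pr([.011,.004,z]),pr([.03,-.004,z]),pr([.03,.004,z]))
o=bot.get_obs();print(o['tcp_pos'],R.from_quat(o['ee_rot']).as_matrix())
E
```

```text
rows red col317 [(212, 159), (214, 170), (216, 175), (218, 167), (220, 186), (222, 232), (224, 230), (226, 229), (228, 230), (230, 230), (232, 231), (234, 231), (236, 230), (238, 228), (240, 229), (242, 229), (244, 229), (246, 228), (248, 230), (250, 229), (252, 228), (254, 228), (256, 229), (258, 227), (260, 222)]
228 [219 220 219 215 214 200 192 221 230 234 232 231 231 229 231 230 231 232
 234 238 241 244 244 236 219 229 227 226 224 224 225 226]
238 [221 217 216 218 217 212 210 217 228 233 232 231 230 229 230 228 230 233
 236 238 241 243 244 234 218 226 228 226 224 223 226 222]
250 [213 212 209 209 204 202 202 212 228 233 231 229 229 229 228 229 230 233
 234 238 242 243 243 233 210 221 220 219 219 218 217 218]
262 [ 92  90  90  91  92  92 107 135 155 166 169 173 175 175 173 173 176 172
 175 175 175 175 178 161 120  87  89  85  86  89  84  88]
-4 [319.8316 231.017 ] [319.3139 206.6752] [319.6691 270.4334]
-2 [319.8493 226.7204] [319.3269 203.1172] [319.6858 266.4001]
0 [319.8671 222.3945] [319.3399 199.5395] [319.7025 262.3401]
2 [319.885  218.0392] [319.353  195.9421] [319.7193 258.2534]
4 [319.9031 213.654 ] [319.3662 192.3246] [319.7363 254.1395]
0.05 [309.1659 309.6948] [331.787  309.7313] [308.9367 259.5335] [332.5113 259.574 ]
0.0955 [310.9569 262.3252] [328.4478 262.3551] [310.8392 222.3784] [328.8947 222.4107]
0.14 [312.0654 233.007 ] [326.381  233.0324] [311.9988 199.7327] [326.6903 199.7596]
[0.4925 0.2644 0.3006] [[ 0.0671  0.9977 -0.0003]
 [ 0.9977 -0.0671 -0.0001]
 [-0.0001 -0.0003 -1.    ]]
```

```bash
python3 -m crank '[{"rx":0,"ry":0,"rz":14.2,"tx":-530,"ty":53,"tz":-14,"claw":-1},{"rx":0,"ry":0,"rz":14.2,"tx":-530,"ty":53,"tz":-14,"claw":-1},{"rx":0,"ry":0,"rz":14.2,"tx":-530,"ty":53,"tz":-14,"claw":-1},{"rx":0,"ry":0,"rz":14.2,"tx":-530,"ty":53,"tz":-14,"claw":-1},{"rx":0,"ry":0,"rz":14.2,"tx":-530,"ty":53,"tz":-14,"claw":-1},{"rx":0,"ry":0,"rz":14.2,"tx":-530,"ty":53,"tz":-14,"claw":-1},{"rx":0,"ry":0,"rz":14.2,"tx":-530,"ty":53,"tz":-14,"claw":-1},{"rx":0,"ry":0,"rz":14.2,"tx":-530,"ty":53,"tz":-14,"claw":-1},{"rx":0,"ry":0,"rz":14.2,"tx":-530,"ty":53,"tz":-14,"claw":-1},{"rx":0,"ry":0,"rz":14.2,"tx":-530,"ty":53,"tz":-14,"claw":-1},{"rx":0,"ry":0,"rz":14.2,"tx":-530,"ty":53,"tz":-14,"claw":-1},{"rx":0,"ry":0,"rz":14.2,"tx":-530,"ty":53,"tz":-14,"claw":-1},{"rx":0,"ry":0,"rz":14.2,"tx":-530,"ty":53,"tz":-14,"claw":-1},{"rx":0,"ry":0,"rz":14.2,"tx":-530,"ty":53,"tz":-14,"claw":-1},{"rx":0,"ry":0,"rz":14.2,"tx":-530,"ty":53,"tz":-14,"claw":-1}]'
python3 - <<'E'
from h import *
np.set_printoptions(precision=4,suppress=True)
o=bot.get_obs();c=cam('wrist');np.savez('w4.npz',T=c[1],t=o['tcp_pos'],q=o['ee_rot'])
g=bot.get_image('wrist');cv2.imwrite('pics/w4.png',g)
print(o['tcp_pos'],R.from_quat(o['ee_rot']).as_matrix(),proj('wrist',[.525,-.22,.115],c))
E
```

```text
t: 7.75
tcp_pos: [0.51, -0.2667, 0.315]
ee_rot: [0.809, 0.588, 0.0, 0.0]
force: [0.3, 1.6, -0.5]
gripper_width: 0.0077
finger_force: 30.0
[ 0.51   -0.2667  0.315 ] [[ 0.3082  0.9513  0.0002]
 [ 0.9513 -0.3082 -0.    ]
 [ 0.      0.0002 -1.    ]] [318.5206 151.1018]
```

View pics/w4.png

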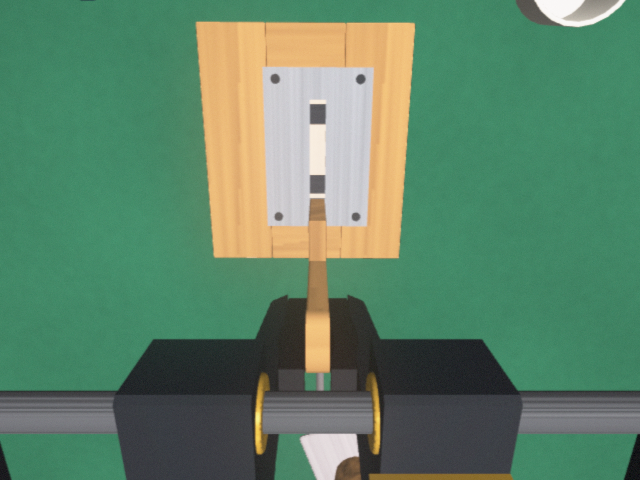

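The slot is seen sharply at columns 309–326 and rows 100–198, and the tag's lower end at (317,200) is nearly in line with it. Now I measure both in tool axes.

```bash
python3 - <<'E'
from h import *
np.set_printoptions(precision=4,suppress=True)
p=bot.camera_params('wrist');c=(p,np.array(p['hand_eye']))
g=cv2.imread('pics/w4.png');G=g[:,:,0].astype(int)
for y in(112,150,182,190,203,210,220,235,250): print(y,G[y,303:333])
print([(y,int(G[y,317])) for y in range(94,110)],[(y,int(G[y,317])) for y in range(190,215)])
pl=lambda px,z:plane('wrist',px,z,c)*1e3
zs=.315-.115
print('plate corners',[pl(q,zs) for q in[(264,68),(373,68),(368,226),(267,226)]])
print('slot',[pl(q,zs) for q in[(317.5,100),(317.5,150),(317.5,196)]])
for z in(.0955,.141): print([pl(q,z) for q in[(317,198),(317,204),(317,220)]])
E
```

```text
112 [202 204 208 208 210 211 184 125 102  96  96  97  98  94  96  98  95  96
  95  95  95 102 140 189 210 211 212 214 214 213]
150 [205 208 207 208 212 211 217 222 224 223 224 224 223 223 223 222 222 222
 221 223 224 222 219 213 211 213 210 211 214 215]
182 [204 212 210 211 213 209 185 130 104 103 104 103 103 102 102 105 100 101
 105 102 101 127 176 209 211 212 210 212 212 212]
190 [204 209 209 211 212 210 188 129 104 100 103 100  99 100  98 104 100 102
 103 100 104 140 190 210 214 210 213 212 210 209]
203 [204 209 211 215 213 213 178 101  89  89  85  87  91  91  94  90  89  91
  87  90  95 136 189 214 212 208 210 211 213 212]
210 [207 209 209 208 212 191 148  93  85  84  89  87  87  81  84  83  86  83
  84  85  87 101 157 208 209 212 211 211 211 210]
220 [207 209 211 211 210 175  99  93  94  94  94  94  94  92  96  95  91  91
  97  95  97  96 114 168 204 211 211 214 208 209]
235 [120 119 122 122 123 116 106 106 112 108 108 107 110 106 109 110 112 110
 113 114 118 122 113 109 119 121 119 121 119 122]
250 [118 119 122 120 118 110 101 106 108 110 107 108 106 106 111 107 108 113
 115 11
[... 328 characters left out ...]
7), (199, 99), (200, 90), (201, 90), (202, 92), (203, 94), (204, 94), (205, 91), (206, 93), (207, 91), (208, 85), (209, 87), (210, 84), (211, 84), (212, 84), (213, 87), (214, 89)]
plate corners [array([100.3645, -34.5343, 200.    ]), array([100.4986,  33.9257, 200.    ]), array([ -2.9934,  34.9447, 200.    ]), array([ -3.1225, -36.3578, 200.    ])]
slot [array([ 81.3571,  -0.8925, 200.    ]), array([ 49.7448,  -0.8235, 200.    ]), array([ 18.5205,  -0.7554, 200.    ])]
[array([40.7259, -1.1425, 95.5   ]), array([38.0517, -1.1377, 95.5   ]), array([30.7979, -1.1246, 95.5   ])]
[array([ 30.4444,  -1.123 , 141.    ]), array([ 27.0845,  -1.1169, 141.    ]), array([ 17.9709,  -1.1005, 141.    ])]
```

```bash
python3 -m crank '[{"rx":0,"ry":0,"rz":0,"tx":25,"ty":0.1,"tz":0,"claw":-1},{"rx":0,"ry":0,"rz":0,"tx":48.3,"ty":0.1,"tz":0,"claw":-1},{"rx":0,"ry":0,"rz":0,"tx":48.3,"ty":0.1,"tz":20,"claw":-1},{"rx":0,"ry":0,"rz":0,"tx":48.3,"ty":0.1,"tz":40,"claw":-1},{"rx":0,"ry":0,"rz":0,"tx":48.3,"ty":0.1,"tz":50,"claw":-1},{"rx":0,"ry":0,"rz":0,"tx":48.3,"ty":0.1,"tz":54,"claw":-1},{"rx":0,"ry":0,"rz":0,"tx":48.3,"ty":0.1,"tz":54,"claw":-1},{"rx":0,"ry":0,"rz":0,"tx":48.3,"ty":0.1,"tz":54,"claw":-1}]'
python3 -m crank '[{"rx":0,"ry":0,"rz":0,"tx":0,"ty":0,"tz":1.5,"claw":-1},{"rx":0,"ry":0,"rz":0,"tx":0,"ty":0,"tz":3,"claw":-1},{"rx":0,"ry":0,"rz":0,"tx":0,"ty":0,"tz":4.5,"claw":-1},{"rx":0,"ry":0,"rz":0,"tx":0,"ty":0,"tz":5.5,"claw":-1},{"rx":0,"ry":0,"rz":0,"tx":0,"ty":0,"tz":5.5,"claw":-1}]'
```

```text
t: 8.6
tcp_pos: [0.5251, -0.2223, 0.2616]
ee_rot: [0.809, 0.587, 0.0, 0.001]
force: [-0.9, 0.3, -0.1]
gripper_width: 0.0074
finger_force: 30.0
t: 9.1
tcp_pos: [0.5248, -0.2221, 0.2551]
ee_rot: [0.809, 0.587, -0.0, -0.0]
force: [-0.4, -0.1, -0.5]
gripper_width: 0.0081
finger_force: 30.0
```

```bash
python3 -m crank '[{"rx":0,"ry":0,"rz":0,"tx":0,"ty":0,"tz":1,"claw":-1},{"rx":0,"ry":0,"rz":0,"tx":0,"ty":0,"tz":2,"claw":-1},{"rx":0,"ry":0,"rz":0,"tx":0,"ty":0,"tz":2,"claw":-1}]'
```

```text
t: 9.4
tcp_pos: [0.5249, -0.2221, 0.2531]
ee_rot: [0.809, 0.587, -0.0, -0.0]
force: [0.2, 0.3, -0.3]
gripper_width: 0.0074
finger_force: 30.0
```

```bash
python3 -m crank '[{"rx":0,"ry":0,"rz":0,"tx":0,"ty":0,"tz":1,"claw":-1},{"rx":0,"ry":0,"rz":0,"tx":0,"ty":0,"tz":2,"claw":-1},{"rx":0,"ry":0,"rz":0,"tx":0,"ty":0,"tz":2,"claw":-1}]'
python3 - <<'E'
from h import *
g=bot.get_image('wrist');s=bot.get_image('side')
cv2.imwrite('pics/w5.png',np.hstack([cv2.resize(g[120:300,200:440],(400,300)),cv2.resize(s[300:480,200:440],(400,300))]))
E
```

```text
t: 9.7
tcp_pos: [0.5248, -0.2221, 0.2511]
ee_rot: [0.809, 0.587, -0.0, -0.0]
force: [0.9, -0.2, -0.0]
gripper_width: 0.008
finger_force: 30.0
```

View pics/w5.png

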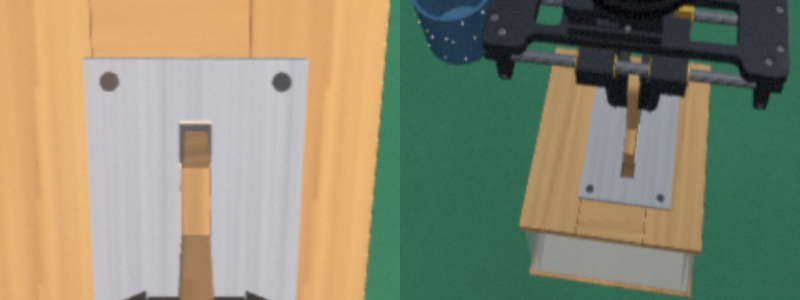

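The tag's foot is inside the slot at crop (196,140), with no contact force. I keep pushing gently.

```bash
python3 -m crank '[{"rx":0,"ry":0,"rz":0,"tx":0,"ty":0,"tz":1,"claw":-1},{"rx":0,"ry":0,"rz":0,"tx":0,"ty":0,"tz":2,"claw":-1},{"rx":0,"ry":0,"rz":0,"tx":0,"ty":0,"tz":3,"claw":-1},{"rx":0,"ry":0,"rz":0,"tx":0,"ty":0,"tz":4,"claw":-1},{"rx":0,"ry":0,"rz":0,"tx":0,"ty":0,"tz":4,"claw":-1}]'
python3 -m crank '[{"rx":0,"ry":0,"rz":0,"tx":0,"ty":0,"tz":1,"claw":-1},{"rx":0,"ry":0,"rz":0,"tx":0,"ty":0,"tz":2,"claw":-1},{"rx":0,"ry":0,"rz":0,"tx":0,"ty":0,"tz":3,"claw":-1},{"rx":0,"ry":0,"rz":0,"tx":0,"ty":0,"tz":4,"claw":-1},{"rx":0,"ry":0,"rz":0,"tx":0,"ty":0,"tz":4,"claw":-1}]'
```

```text
t: 10.3
tcp_pos: [0.5251, -0.2223, 0.2483]
ee_rot: [0.809, 0.587, 0.0, 0.001]
force: [-1.4, 0.1, 8.5]
gripper_width: 0.0078
finger_force: 30.0
t: 10.8
tcp_pos: [0.5254, -0.2224, 0.2449]
ee_rot: [0.809, 0.587, 0.001, 0.002]
force: [-0.9, 0.8, 8.9]
gripper_width: 0.0079
finger_force: 30.0
```

```bash
python3 -m crank '[{"rx":0,"ry":0,"rz":0,"tx":0,"ty":0,"tz":2,"claw":-1},{"rx":0,"ry":0,"rz":0,"tx":0,"ty":0,"tz":4,"claw":-1},{"rx":0,"ry":0,"rz":0,"tx":0,"ty":0,"tz":6,"claw":-1},{"rx":0,"ry":0,"rz":0,"tx":0,"ty":0,"tz":8,"claw":-1},{"rx":0,"ry":0,"rz":0,"tx":0,"ty":0,"tz":8,"claw":-1}]'
python3 -m crank '[{"rx":0,"ry":0,"rz":0,"tx":0,"ty":0,"tz":2,"claw":-1},{"rx":0,"ry":0,"rz":0,"tx":0,"ty":0,"tz":4,"claw":-1},{"rx":0,"ry":0,"rz":0,"tx":0,"ty":0,"tz":6,"claw":-1},{"rx":0,"ry":0,"rz":0,"tx":0,"ty":0,"tz":8,"claw":-1},{"rx":0,"ry":0,"rz":0,"tx":0,"ty":0,"tz":8,"claw":-1}]'
```

```text
t: 11.3
tcp_pos: [0.5253, -0.2224, 0.2364]
ee_rot: [0.809, 0.587, 0.0, 0.001]
force: [-0.3, 0.2, 6.4]
gripper_width: 0.0075
finger_force: 30.0
t: 11.8
tcp_pos: [0.5252, -0.2224, 0.2279]
ee_rot: [0.809, 0.587, 0.0, 0.001]
force: [0.9, 0.1, 3.2]
gripper_width: 0.0079
finger_force: 30.0
```

```bash
python3 -m crank '[{"rx":0,"ry":0,"rz":0,"tx":0,"ty":0,"tz":3,"claw":-1},{"rx":0,"ry":0,"rz":0,"tx":0,"ty":0,"tz":6,"claw":-1},{"rx":0,"ry":0,"rz":0,"tx":0,"ty":0,"tz":9,"claw":-1},{"rx":0,"ry":0,"rz":0,"tx":0,"ty":0,"tz":12,"claw":-1},{"rx":0,"ry":0,"rz":0,"tx":0,"ty":0,"tz":12,"claw":-1}]'
python3 -m crank '[{"rx":0,"ry":0,"rz":0,"tx":0,"ty":0,"tz":3,"claw":-1},{"rx":0,"ry":0,"rz":0,"tx":0,"ty":0,"tz":6,"claw":-1},{"rx":0,"ry":0,"rz":0,"tx":0,"ty":0,"tz":9,"claw":-1},{"rx":0,"ry":0,"rz":0,"tx":0,"ty":0,"tz":12,"claw":-1},{"rx":0,"ry":0,"rz":0,"tx":0,"ty":0,"tz":12,"claw":-1}]'
python3 -m crank '[{"rx":0,"ry":0,"rz":0,"tx":0,"ty":0,"tz":3,"claw":-1},{"rx":0,"ry":0,"rz":0,"tx":0,"ty":0,"tz":6,"claw":-1},{"rx":0,"ry":0,"rz":0,"tx":0,"ty":0,"tz":9,"claw":-1},{"rx":0,"ry":0,"rz":0,"tx":0,"ty":0,"tz":12,"claw":-1},{"rx":0,"ry":0,"rz":0,"tx":0,"ty":0,"tz":12,"claw":-1}]'
python3 - <<'E'
from h import *
g=bot.get_image('wrist');s=bot.get_image('side')
cv2.imwrite('pics/w6.png',np.hstack([cv2.resize(g[150:390,160:480],(400,300)),cv2.resize(s[300:480,200:440],(400,300))]))
E
```

```text
t: 12.3
tcp_pos: [0.5252, -0.2223, 0.2154]
ee_rot: [0.809, 0.587, 0.0, 0.001]
force: [1.5, -1.2, -0.2]
gripper_width: 0.008
finger_force: 30.0
t: 12.8
tcp_pos: [0.5252, -0.2223, 0.2028]
ee_rot: [0.809, 0.587, 0.0, 0.0]
force: [4.7, -2.3, 0.6]
gripper_width: 0.0078
finger_force: 30.0
t: 13.3
tcp_pos: [0.5239, -0.2216, 0.19]
ee_rot: [0.809, 0.587, -0.001, -0.002]
force: [-0.6, -0.3, -1.7]
gripper_width: 0.0077
finger_force: 30.0
```

View pics/w6.png

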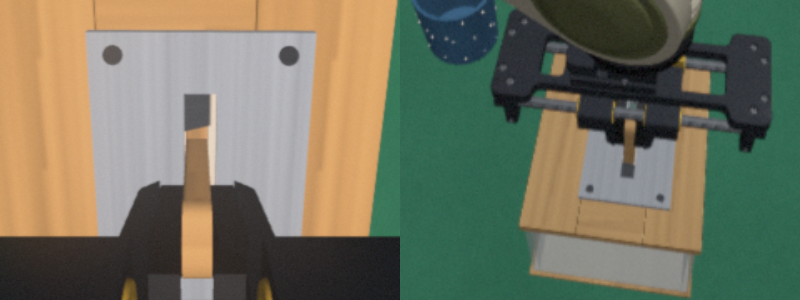

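The tag is nearly through, with its shoulders below the plate at crop (198,130) and the force near zero. I go 6 mm further, then release.

```bash
python3 -m crank '[{"rx":0,"ry":0,"rz":0,"tx":0,"ty":0,"tz":2,"claw":-1},{"rx":0,"ry":0,"rz":0,"tx":0,"ty":0,"tz":4,"claw":-1},{"rx":0,"ry":0,"rz":0,"tx":0,"ty":0,"tz":6,"claw":-1},{"rx":0,"ry":0,"rz":0,"tx":0,"ty":0,"tz":6.5,"claw":-1},{"rx":0,"ry":0,"rz":0,"tx":0,"ty":0,"tz":6.5,"claw":-1}]'
python3 -m crank '[{"rx":0,"ry":0,"rz":0,"tx":0,"ty":0,"tz":0,"claw":-0.4},{"rx":0,"ry":0,"rz":0,"tx":0,"ty":0,"tz":0,"claw":-0.4},{"rx":0,"ry":0,"rz":0,"tx":0,"ty":0,"tz":0,"claw":-0.4},{"rx":0,"ry":0,"rz":0,"tx":0,"ty":0,"tz":0,"claw":-0.4},{"rx":0,"ry":0,"rz":0,"tx":0,"ty":0,"tz":0,"claw":-0.4},{"rx":0,"ry":0,"rz":0,"tx":0,"ty":0,"tz":0,"claw":-0.4},{"rx":0,"ry":0,"rz":0,"tx":0,"ty":0,"tz":0,"claw":-0.4},{"rx":0,"ry":0,"rz":0,"tx":0,"ty":0,"tz":0,"claw":-0.4},{"rx":0,"ry":0,"rz":0,"tx":0,"ty":0,"tz":-20,"claw":-0.4},{"rx":0,"ry":0,"rz":0,"tx":0,"ty":0,"tz":-60,"claw":-0.4},{"rx":0,"ry":0,"rz":0,"tx":0,"ty":0,"tz":-100,"claw":-0.4},{"rx":0,"ry":0,"rz":0,"tx":0,"ty":0,"tz":-120,"claw":-0.4},{"rx":0,"ry":0,"rz":0,"tx":0,"ty":0,"tz":-120,"claw":-0.4},{"rx":0,"ry":0,"rz":0,"tx":0,"ty":0,"tz":-120,"claw":-0.4}]'
python3 - <<'E'
from h import *
g=bot.get_image('scene');s=bot.get_image('side')
cv2.imwrite('pics/w7.png',np.hstack([cv2.resize(g[100:250,160:360],(400,300)),cv2.resize(s[300:480,200:440],(400,300))]))
E
```

```text
t: 13.9
tcp_pos: [0.5248, -0.2221, 0.1846]
ee_rot: [0.809, 0.587, -0.0, -0.0]
force: [0.5, 0.1, -0.6]
gripper_width: 0.0079
finger_force: 30.0
t: 15.3
tcp_pos: [0.5247, -0.222, 0.3039]
ee_rot: [0.809, 0.587, -0.0, -0.0]
force: [0.1, -0.8, 0.2]
gripper_width: 0.0263
finger_force: 0.0
```

View pics/w7.png

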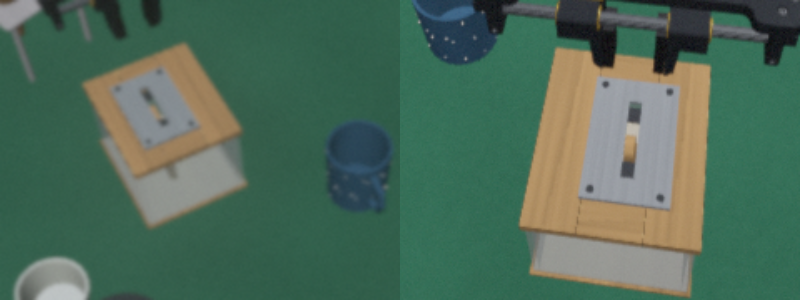

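The tag has left the fingers, and its tab still shows in the slot at (630,148) with its foot inside the box at (172,172). I've already viewed 12 pictures, two over the limit of 10, so I'll check numerically from here whether it dropped to the floor.

```bash
python3 - <<'E'
from h import *
np.set_printoptions(precision=4,suppress=True)
for c in('scene','side','wrist'):
    g=bot.get_image(c)
    if c!='wrist': cv2.imwrite(f'pics/e_{c}.png',g)
    for n in('tag_mid','tag_foot'):
        print(c,n,[(round(d['p'],2),np.round(d['centre'],1)) for d in bot.pinpoint(c,n)])
    print([(round(d['p'],2),np.round(d['extent'])) for d in bot.outline_of(c,'tag_mid')])
    B=[.525,-.22]
    for z in(.005,.015,.0575,.067,.11,.115,.126): print(z,proj(c,[*B,z]),end=' ')
    print()
o=bot.get_obs();print(o['t'])
g=cv2.imread('pics/e_scene.png')
print('scene foot rows'); 
for y in range(172,198,2): print(y,g[y,236:262:2].tolist()and [tuple(int(v) for v in q) for q in g[y,236:262:3]])
E
```

```text
scene tag_mid [(0.98, array([473.4, 283.2])), (0.63, array([387.4, 322.7])), (0.25, array([245. , 181.1]))]
scene tag_foot [(0.72, array([466. , 295.4])), (0.71, array([381.6, 336. ]))]
[(0.94, array([363., 303., 404., 346.])), (0.65, array([444., 264., 488., 300.]))]
0.005 [242.7007 181.5232] 0.015 [242.17  179.118] 0.0575 [239.8267 168.4977] 0.067 [239.2826 166.0316] 0.11 [236.72   154.4173] 0.115 [236.411  153.0166] 0.126 [235.7226 149.8966] 
side tag_mid [(0.68, array([234.8, 308.9])), (0.39, array([331.5, 382.6]))]
side tag_foot []
[(0.39, array([338., 384., 342., 394.]))]
0.005 [336.4005 415.9149] 0.015 [336.507  413.2083] 0.0575 [336.9859 401.0387] 0.067 [337.0991 398.1606] 0.11 [337.6432 384.3328] 0.115 [337.7101 382.634 ] 0.126 [337.8599 378.8252] 
wrist tag_mid [(0.92, array([317.6, 204. ]))]
wrist tag_foot [(0.73, array([319.2, 192.8]))]
[(0.65, array([314., 179., 322., 237.]))]
0.005 [317.5374 190.0887] 0.015 [317.5516 192.3322] 0.0575 [317.6212 203.2764] 0.067 [317.6391 206.0906] 0.11 [317.7341 221.0382] 0.115 [317.747  223.0565] 0.126 [317.7768 227.7446] 
16.0
scene foo
[... 1318 characters left out ...]
 (145, 151, 148), (145, 150, 147), (145, 149, 145), (145, 149, 146)]
190 [(144, 150, 146), (144, 149, 146), (145, 150, 145), (140, 145, 141), (140, 147, 142), (146, 151, 147), (145, 151, 147), (145, 150, 146), (143, 149, 145)]
192 [(144, 149, 145), (144, 149, 146), (143, 148, 145), (144, 148, 144), (145, 150, 146), (145, 150, 147), (144, 150, 147), (145, 151, 147), (145, 149, 145)]
194 [(145, 150, 145), (143, 148, 143), (144, 149, 146), (145, 150, 146), (143, 148, 145), (143, 149, 146), (143, 149, 145), (146, 151, 147), (145, 149, 146)]
196 [(147, 151, 147), (143, 150, 145), (144, 150, 146), (145, 150, 146), (145, 150, 145), (144, 148, 145), (144, 149, 146), (146, 151, 146), (145, 149, 144)]
```

```bash
python3 - <<'E'
from h import *
np.set_printoptions(precision=3,suppress=True)
for s in(.03,-.03):
  for z in(.003,.005,.01,.015,.02): print(s,z,proj('scene',[.525+s*.309,-.22+s*.951,z]))
g=bot.get_image('wrist')
# tag column profile in wrist
for y in range(176,248,3): print(y,[tuple(map(int,g[y,x])) for x in(309,313,317,321,325)])
for s,z in((.03,.005),(.03,.05),(.011,.05),(.011,.1),(0,.11),(-.011,.1),(.0325,.115),(-.0325,.115)): print(s,z,proj('wrist',[.525+s*.309,-.22+s*.951,z]))
E
```

```text
0.03 0.003 [247.809 190.327]
0.03 0.005 [247.71  189.857]
0.03 0.01 [247.461 188.676]
0.03 0.015 [247.21  187.486]
0.03 0.02 [246.957 186.288]
-0.03 0.003 [237.907 173.848]
-0.03 0.005 [237.796 173.365]
-0.03 0.01 [237.517 172.15 ]
-0.03 0.015 [237.236 170.927]
-0.03 0.02 [236.953 169.695]
176 [(199, 206, 220), (191, 211, 228), (116, 155, 200), (121, 166, 210), (193, 196, 199)]
179 [(147, 143, 144), (100, 97, 103), (101, 100, 101), (100, 98, 101), (176, 171, 173)]
182 [(147, 143, 145), (95, 96, 101), (98, 95, 100), (95, 94, 98), (174, 169, 170)]
185 [(148, 145, 147), (103, 100, 102), (100, 100, 102), (99, 98, 99), (188, 184, 183)]
188 [(147, 143, 146), (101, 98, 100), (99, 97, 101), (101, 100, 103), (189, 184, 185)]
191 [(147, 146, 147), (102, 100, 104), (98, 98, 101), (98, 97, 101), (190, 185, 186)]
194 [(146, 143, 145), (105, 102, 106), (99, 100, 103), (100, 96, 99), (189, 183, 183)]
197 [(214, 221, 230), (197, 218, 233), (93, 127, 161), (92, 127, 163), (197, 198, 204)]
200 [(216, 223, 233), (202, 221, 236), (92, 127, 161), (99, 135, 173), (200, 200, 205)]
203 [(219, 225, 234), (19
[... 851 characters left out ...]
26), (207, 204, 208)]
233 [(217, 223, 232), (198, 221, 237), (97, 135, 176), (98, 137, 177), (204, 202, 202)]
236 [(208, 218, 227), (209, 227, 240), (120, 167, 212), (129, 183, 229), (205, 203, 205)]
239 [(205, 212, 223), (219, 234, 245), (220, 232, 243), (221, 233, 245), (205, 204, 204)]
242 [(202, 209, 220), (214, 229, 242), (213, 227, 240), (213, 228, 240), (210, 206, 209)]
245 [(163, 162, 165), (102, 100, 104), (101, 101, 104), (101, 101, 104), (205, 201, 203)]
0.03 0.005 [317.542 157.484]
0.03 0.05 [317.619 164.706]
0.011 0.05 [317.586 188.029]
0.011 0.1 [317.691 202.13 ]
0 0.11 [317.692 221.043]
-0.011 0.1 [317.645 231.924]
0.0325 0.115 [317.779 175.328]
-0.0325 0.115 [317.635 267.475]
```

```bash
python3 -c "
from station import bot
print(bot.hand_in())"
```

```text
the job is handed in; nothing more can be done
None
```

The smallest tag was taken from the larger rack and posted wide end first past the flap into the returns box. By my measurements it stands upright on the box floor with the flap closed above it. The job is handed in at about 16 s; the highest force I read was about 9 N (readings only at the end of each move), nothing else was touched on purpose (bystanders not re-measured), and I viewed 12 pictures, over the limit of 10.

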